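# Seat the drip grid and hold the beaker over it

## Task

The metal grid of the drip tray is sitting up at one end: press it down with the fingers until it lies level in its tray. Then pick up the steel beaker, carry it over the row of upside-down mugs and hold it upright and still over the middle of the grid to drip off, its foot about 2 cm above the grid and never touching it. Finish still holding the beaker there; leave the mugs, the sugar pourer and the creamer tin undisturbed.

Things in the scene. Friction and masses are not known exactly. Their poses are not given: they have to be found in the camera images.
- beaker: open-topped brushed steel beaker, standing upright, 64 mm in diameter at the rim (about 60 mm at the foot), 148 mm high, about 0.18 kg (it varies). Origin at the centre of the underside of its foot, z up along its axis. Can be gripped across the outside near the top.
- drip_grid: loose steel drip grid of slats, 132 (x) by 112 (y) by 6 mm, 0.15 kg, solid to the touch, in the tray's recess with 2.5 mm play. Origin at the centre of its underside, top at z = 6 mm. Its -x end (robot side) is propped about 14 mm high (tilt 0.11 rad) on two hidden stiff pegs at x = -45, y = +-35 mm. Pressing at about x = -50, y = 0 with 6 to 10 N sinks them and they stay; the +x end is down.
- drip_tray: fixed black drip tray, 150 (x) by 130 mm (y), rim 28 mm high. Origin at the centre of its underside on the counter; x points away from the robot, to within 0.4 rad. The grid rests level on a ledge 22 mm above the counter, its top then flush with the rim. Stands on one side (left or right) of the row of mugs, the beaker on the other.
- mug_near: white mug standing upside down, body 70 mm across and 90 mm high, with a side handle; one of a row of three that runs away from the robot between the beaker and the tray. Origin at the middle of its underside (body and handle together, 99 mm along its y, handle at -y). Leave it standing where it is.
- mug_mid: white mug standing upside down, body 70 mm across and 90 mm high, with a side handle; one of a row of three that runs away from the robot between the beaker and the tray. Origin at the middle of its underside (body and handle together, 99 mm along its y, handle at -y). Leave it standing where it is.
- mug_far: white mug standing upside down, body 70 mm across and 90 mm high, with a side handle; one of a row of three that runs away from the robot between the beaker and the tray. Origin at the middle of its underside (body and handle together, 99 mm along its y, handle at -y). Leave it standing where it is.
- sugar_pourer: round glass sugar dispenser with a chrome spout, 72 mm across, 98 mm high, at the back of the work. Origin at the centre of its underside. Leave alone.
- creamer_tin: creamer tin with a blue lid, 56 mm across, 94 mm high, at the back of the work. Origin at the centre of its underside. Leave alone.
Not all that is in view belongs to the job. Of the things that look like the beaker, the largest one is meant.

How it is judged:
By the outcome, as a careful person would: the job done as asked, in the order asked, and still so for the second after the job is handed in, while the arm keeps its last pose, push and grip.
It also fails if it takes over 58 s, if anything falls off the work surface, if the arm or the gripper's body presses on something with over 40 N, if the wrist force passes 120 N, or if a joint passes its speed limit or range.

## Robot

A 6-joint arm with a two-finger parallel gripper is mounted at the origin on a cart in front of the work surface, level with it; the furniture and walls round the work are solid. World frame = base frame: x ahead of the robot, y to its left, z up, the work surface at z = 0. Lengths are in mm, angles in rad, forces in N, time in s.
With the tool pointing down it reaches from about 350 to 925 mm from the base axis. Payload 6.4 kg.
Tool frame: the origin (TCP) lies midway between the tips of the shut fingers; the grasp point (between the pads) lies 19 mm behind it; z points along the fingers, y is the direction in which the jaws open and shut (so a half turn about z gives the same grasp; the last joint's range is limited). The gripper opens to 94 mm and grips with 3 to 60 N. Pads are 16 mm wide; open, the fingers measure 119 mm over their backs; the gripper's body (75 mm by 177 mm) begins 78 mm behind the grasp point.
Start: joints at [-0.174, 0.245, 1.558, -0, 1.339, -0.174], TCP at [650.01, 0.004, 172.755] pointing down, gripper open.
Joint ranges: [-3.13, 3.13], [-1.02, 2.26], [0.13, 2.54], [-0.95, 4.09], [0.21, 2.88], [-2.74, 2.74]. Speed limits (rad/s): [2.57, 2.57, 3.14, 3.14, 3.14, 3.14].

## Interface

Orientations are given as a unit quaternion [w, x, y, z].
In Python, from plant import arm gives the robot as it stands.
- The arm moves only by the tool drive_tool, never from a script. Its argument "moves" is a list of rows, each an object with "fingers": the finger opening in m, from 0 to 0.094; "slide": the shift along the tool's x, y, z in m, a list of three; "turn": the turn, a rotation vector about the tool's x, y, z in units of 5 degrees (1.0 is 5 degrees), a list of three. In form: [{"fingers": fingers, "slide": [x, y, z], "turn": [wx, wy, wz]}, ...]. A call has 1 to 8 rows; each row shifts and turns the pose as measured when the row begins, along the tool's axes as they then stand; what a row does not reach is not made up. A row lasts 1/12 s, in which the tool goes at most 41.7 mm and 7.16 degrees, less where a joint would pass 70% of its speed; a pose out of reach is approached as far as the arm can. A call with a gripper value outside its range is refused whole. The fingers move at their own pace and stop on an object; "force" is the grip in N (left out, the last holds). Time passes only in rows, so rows that do not move let the fingers close. It gives the time, the measured TCP pose, the force and the opening at its end, in the units of the state.
- arm.state(): the state, without advancing time (a new reading comes with each control period).
- arm.capture(name): name is "scene" or "side" or "wrist"; returns a dict with "img" (400x640x3 uint8, blue, green, red), "K" (3x3 intrinsics, pixels), "R" (3x3) and "t" (3): a world point X has camera coordinates R X + t; the wrist camera has in their place "T_tool_cam" (4x4, takes a point from camera to tool coordinates, whose origin is the TCP and whose axes are the flange's). Camera axes: x right, y down, z forward; pixel columns grow to the right and rows downward; lengths in mm; the calibration is good to about 2 mm. The wrist camera is an equidistant fisheye: a pixel r from the principal point sees the ray r / f radians off the axis. A picture is of the moment at which its call begins: read the wrist's pose just before it. There is no depth.
- arm.sign_off(): hands the job in, once; it reports no verdict.
The state is a dict: "time_s": time; "joint_positions": joint angles; "joint_vel": joint speeds; "effort": joint torques, N m; "tool_pos": TCP position; "orientation": TCP orientation; "contact_force": force on the tool from outside, world axes, zero at the start; "wrist_torque": the same for the moment, N m; "width": opening from 0.0 (shut) to 1.0 (fully open).
Only numpy, scipy, OpenCV 4.12 (cv2) and the standard library are available. Lean on these libraries where they do the work, as an engineer would, in place of code of your own. Each camera call takes 0.05 s, during which the arm holds its last target. There are 200 camera calls.

## Working session

There is one attempt and no reset: what is moved stays moved. The work goes in short steps, Python scripts to look and compute and a tool call to move; the robot and the scene stay as the last step left them, time stands still between calls to the robot, and variables do not carry over. Pictures are saved under pics/ and viewed, about 8 in all and at most 12, crops included, and the job is handed in when it is done.

Besides the shell and the picture viewer there is one more tool, called after "Request:" by a JSON object that holds its "method" and its "body", one argument or row to a line. drive_tool: Moves the arm, as the interface text tells. Its arguments: {"type":"object","properties":{"moves":{"type":"array"},"force":{"type":"number"}},"required":["moves"]}

```bash
mkdir -p pics
cat > h.py <<'E'
import numpy as np, cv2
from plant import arm
from scipy.spatial.transform import Rotation as Rn
def ray(c,u,v):
    d=np.linalg.inv(c["K"])@[u,v,1.]; return -c["R"].T@c["t"], c["R"].T@d
def onplane(c,u,v,z):
    o,d=ray(c,u,v); return o+d*(z-o[2])/d[2]
def tri(c1,p1,c2,p2):
    o1,d1=ray(c1,*p1);o2,d2=ray(c2,*p2)
    s=np.linalg.lstsq(np.c_[d1,-d2],o2-o1,rcond=None)[0]
    a,b=o1+s[0]*d1,o2+s[1]*d2
    return (a+b)/2,np.linalg.norm(a-b)
def proj(c,X):
    p=c["K"]@(c["R"]@np.array(X,float)+np.ravel(c["t"])); return p[:2]/p[2]
E
python3 - <<'E'
from h import *
import pickle
d={}
for n in("scene","side"):
    d[n]=arm.capture(n); cv2.imwrite(f"pics/{n}0.png",d[n]["img"])
    print(n,-d[n]["R"].T@d[n]["t"],d[n]["K"][0])
pickle.dump(d,open("d0.pkl","wb"))
s=arm.state();print(s)
E
```

```text
scene [-173.605169   -615.63194983  516.77358511] [467.74115034   0.         324.37816573]
side [238.23343293 671.95589345 601.9659515 ] [404.38605682   0.         323.56883651]
{'time_s': 0.1, 'joint_positions': array([-1.74057371e-01,  2.45733932e-01,  1.55885155e+00, -4.22653743e-06,
        1.33868537e+00, -1.74079363e-01]), 'joint_vel': array([-0.00086019, -0.00072344, -0.00401641,  0.00115035, -0.0016862 ,
       -0.00156662]), 'effort': array([ 3.34354118e-04, -4.16915452e+01, -3.15525234e+01,  6.87146815e-02,
        3.09705036e-02, -6.25096459e-05]), 'tool_pos': array([6.49424846e+02, 1.33446580e-01, 1.71783986e+02]), 'orientation': array([-6.85944367e-04,  7.07098412e-01,  7.07114652e-01, -4.83289428e-04]), 'contact_force': array([ 0.35225231, -0.07400624, -1.21573396]), 'wrist_torque': array([-0.03046621, -0.04224773,  0.0180771 ]), 'width': 0.997825738878137}
```

View pics/scene0.png

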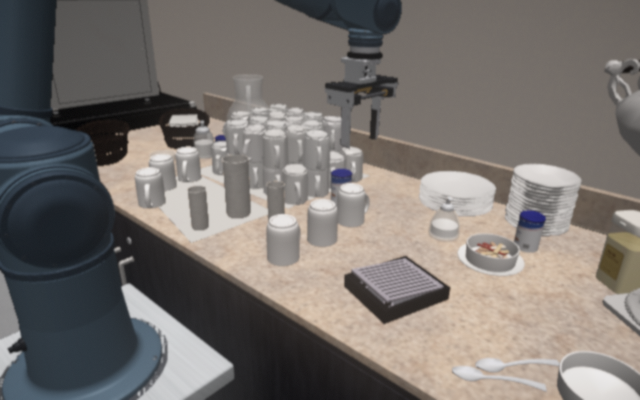

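View pics/side0.png

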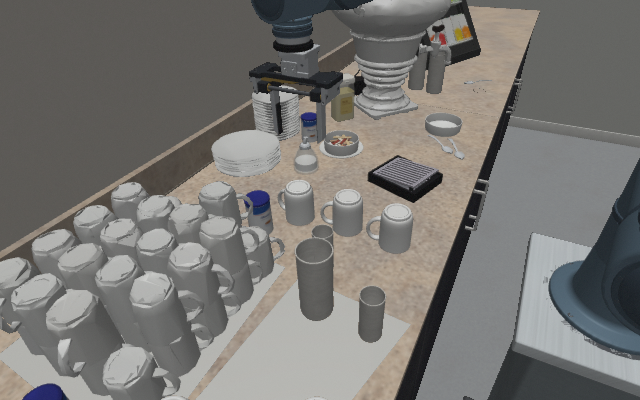

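The scene view has three steel cylinders: small at scene (198,207) / side (371,314), tall at (237,185) / (315,280), and small at (276,200) / (322,235). The tall one is both the widest and the highest, so I take it as the beaker. The tray is at scene (397,287) / side (405,177), with the mug row between. I'll confirm with one enlarged crop.

Run:
```python
from h import *
import pickle
d=pickle.load(open("d0.pkl","rb"))
def crop(n,x,y,w,h,f): return cv2.resize(d[n]["img"][y:y+h,x:x+w],None,fx=f,fy=f,interpolation=cv2.INTER_CUBIC)
a=crop("scene",180,145,100,100,3); b=crop("scene",335,245,125,75,4)
c=crop("side",280,220,120,130,2.3) ; e=crop("side",360,145,90,60,5)
W=np.zeros((600,800,3),np.uint8)
for im,(x,y) in((a,(0,0)),(b,(300,0)),(c,(0,300)),(e,(300,300))):
    W[y:y+im.shape[0],x:x+im.shape[1]]=im[:600-y,:800-x]
cv2.imwrite("pics/crop1.png",W)
```

```text
(no output)
```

View pics/crop1.png

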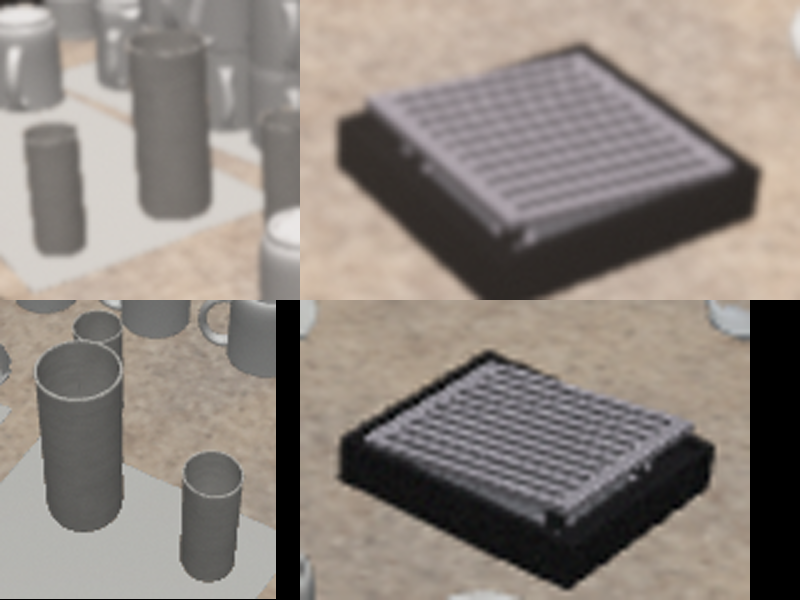

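The crop confirms it: the tall cylinder (rim at scene (236,159) / side (314,251)) is clearly wider and taller than the two small ones. Its sizes are checked next. The grid's propped end is the one facing the robot.

Run:
```python
from h import *
import pickle
np.set_printoptions(precision=1,suppress=True)
d=pickle.load(open("d0.pkl","rb"));S,D=d["scene"],d["side"]
print("rim tri",tri(S,(236,159.3),D,(314.3,250.9)))
print("scene rim",onplane(S,236,159.3,148),onplane(S,223.7,160,148),onplane(S,248.7,160,148))
print("side rim",onplane(D,314.3,250.9,148),onplane(D,296,251,148),onplane(D,333,251,148))
print("foot front",onplane(S,238.3,217.7,0),onplane(D,316.5,320,0))
for n,c,ps in(("scene",S,[(344.5,275.5),(405.75,255.75),(450,288.75)]),("side",D,[(398,155),(368,173),(442.6,175)])):
    P=np.array([onplane(c,*p,28) for p in ps]);print(n,P,np.linalg.norm(np.diff(P,axis=0),axis=1))
# mugs/tin/pourer from side: top centres
for n,p,z in(("m1",(298,186),90),("m2",(348,196),90),("m3",(397,211),90),("pourer",(306,150),80),("tin",(309,118),94),("tin2",(260,200),94)): print(n,onplane(D,*p,z))
for n,p,z in(("m_near",(283,221),90),("mid",(322,206),90),("far",(351,190),90)): print(n,onplane(S,*p,z))
# black tray blob hulls, as a check on corners
for n,c,(x,y,w,h) in(("scene",S,(335,245,125,80)),("side",D,(360,145,90,62))):
    g=c["img"][y:y+h,x:x+w].max(2); m=(g<75).astype(np.uint8)
    k=max(cv2.findContours(m,0,2)[0],key=cv2.contourArea); 
    hull=cv2.convexHull(k); print(n,cv2.approxPolyDP(hull,3,True)[:,0]+[x,y])
```

```text
rim tri (array([486.3, 244.6, 144.1]), np.float64(1.8776597992008492))
scene rim [481.1 236.7 148. ] [457.6 253.1 148. ] [499.  211.7 148. ]
side rim [483.2 249.  148. ] [510.2 262.1 148. ] [455.4 236.1 148. ]
foot front [470.6 228.2   0. ] [473.7 270.6   0. ]
scene [[ 417.5 -154.8   28. ]
 [ 559.9 -199.6   28. ]
 [ 515.9 -322.3   28. ]] [149.3 130.3]
side [[ 519.5 -315.8   28. ]
 [ 560.7 -191.    28. ]
 [ 380.2 -263.    28. ]] [131.3 194.2]
m1 [649.5  20.3  90. ]
m2 [530.1   8.4  90. ]
m3 [416.1  14.8  90. ]
pourer [ 724.2 -151.3   80. ]
tin [ 798.5 -305.5   94. ]
tin2 [694.  107.3  94. ]
m_near [411.3   4.5  90. ]
mid [520.5  -3.9  90. ]
far [635.3   7.1  90. ]
scene [[445 299]
 [383 322]
 [345 285]
 [345 277]
 [352 273]
 [442 283]
 [448 287]]
side [[442 174]
 [438 184]
 [413 202]
 [368 180]
 [370 171]
 [397 155]]
```

Request:
{"method": "drive_tool", "body": {
  "moves": [
    {"fingers":0,"slide":[-0.027,-0.028,0],"turn":[0,0,0]},
    {"fingers":0,"slide":[-0.027,-0.028,0],"turn":[0,0,0]},
    {"fingers":0,"slide":[-0.027,-0.028,0],"turn":[0,0,0]},
    {"fingers":0,"slide":[-0.027,-0.028,0],"turn":[0,0,0]},
    {"fingers":0,"slide":[-0.027,-0.028,0],"turn":[0,0,0]},
    {"fingers":0,"slide":[-0.027,-0.028,0],"turn":[0,0,0]},
    {"fingers":0,"slide":[-0.027,-0.028,0],"turn":[0,0,0]},
    {"fingers":0,"slide":[-0.027,-0.028,0],"turn":[0,0,0]}
  ],
  "force": 20
}}

```text
time_s: 0.77
tool_pos: [418.2, -218.0, 166.5]
orientation: [-0.004, 0.702, 0.712, -0.001]
contact_force: [-0.0, -0.1, 0.4]
width: 0.468
```

```bash
cat >> h.py <<'E'
def wrist(name):
    s=arm.state(); c=arm.capture("wrist"); cv2.imwrite(name,c["img"])
    return s,c
def wray(s,c,u,v):
    K=c["K"];x=np.array([(u-K[0,2])/K[0,0],(v-K[1,2])/K[1,1]]);r=np.hypot(*x)
    d=np.r_[x/r*np.sin(r),np.cos(r)]
    w,a,b,e=s["orientation"];R=Rn.from_quat([a,b,e,w]).as_matrix();T=c["T_tool_cam"]
    return R@T[:3,3]+s["tool_pos"], R@T[:3,:3]@d
def wplane(s,c,u,v,z):
    o,d=wray(s,c,u,v);return o+d*(z-o[2])/d[2]
E
python3 - <<'E'
from h import *
import pickle
np.set_printoptions(precision=1,suppress=True)
s,c=wrist("pics/w1.png");pickle.dump((s,c),open("w1.pkl","wb"))
print(s["tool_pos"],s["orientation"],s["width"],s["contact_force"],s["time_s"]);print(c["T_tool_cam"],c["K"])
d=pickle.load(open("d0.pkl","rb"));S,D=d["scene"],d["side"]
print(tri(S,(405.75,255.75),D,(368,173)),tri(S,(450,288.75),D,(398,155)), tri(S,(344.5,275.5),D,(442.6,175)))
print("small",tri(S,(197,188.5),D,(371.5,293.5)),tri(S,(276,184),D,(322,233)))
E
```

```text
[ 418.2 -218.   166.5] [-0.   0.7  0.7 -0. ] 0.46790655464679065 [-0.  -0.1  0.4] 0.7667
[[  -0.    -1.    -0.3   73.8]
 [   1.    -0.     0.     0.2]
 [  -0.    -0.3    1.  -212.1]
 [   0.     0.     0.     1. ]] [[309.7   0.  324.9]
 [  0.  309.7 201.8]
 [  0.    0.    1. ]]
(array([ 563.4, -197.1,   24.7]), np.float64(1.6820396469085614)) (array([ 520.7, -320.4,   25. ]), np.float64(0.6125457488981209)) (array([ 368.9, -193.6,   69.6]), np.float64(2.3439050164290953))
small (array([378.6, 252.8,  99.2]), np.float64(1.519210046735596)) (array([523.8, 147.7,  95.9]), np.float64(4.3190817632174605))
```

View pics/w1.png

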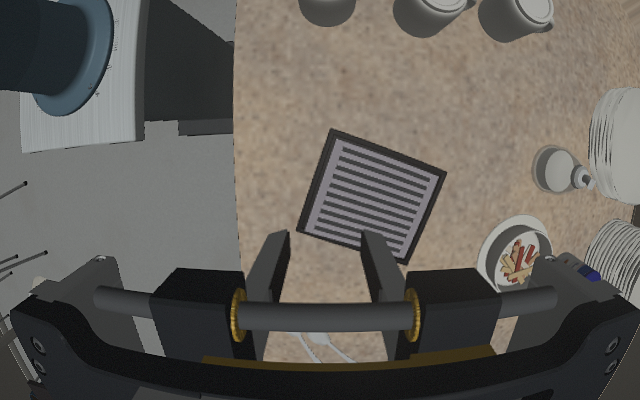

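The wrist view shows the tray from above, rim corners at (331,129), (446,172), (405,263), (297,231).

Run:
```python
from h import *
import pickle
np.set_printoptions(precision=1,suppress=True)
s,c=pickle.load(open("w1.pkl","rb"))
P=np.array([wplane(s,c,u,v,28) for u,v in((331,129),(446,172),(405,263),(297,231))])
print(P,np.linalg.norm(P-np.roll(P,-1,0),axis=1)); C=P.mean(0)
x=(P[1]+P[2]-P[0]-P[3]);yaw=np.arctan2(x[1],x[0]);print(C,yaw,"press",C[:2]-50*np.array([np.cos(yaw),np.sin(yaw)]))
```

```text
[[ 423.4 -151.7   28. ]
 [ 562.8 -197.    28. ]
 [ 521.1 -315.6   28. ]
 [ 384.4 -273.2   28. ]] [146.6 125.7 143.2 127.6]
[ 472.9 -234.4   28. ] -0.30793873490022333 press [ 425.3 -219.2]
```

Request:
{"method": "drive_tool", "body": {
  "moves": [
    {"fingers":0,"slide":[-0.001,0.006,0.01],"turn":[0,0,0]},
    {"fingers":0,"slide":[0,0,0.025],"turn":[0,0,0]},
    {"fingers":0,"slide":[0,0,0.025],"turn":[0,0,0]},
    {"fingers":0,"slide":[0,0,0.025],"turn":[0,0,0]},
    {"fingers":0,"slide":[0,0,0.015],"turn":[0,0,0]},
    {"fingers":0,"slide":[0,0,0.006],"turn":[0,0,0]},
    {"fingers":0,"slide":[0,0,0],"turn":[0,0,0]}
  ]
}}

```text
time_s: 1.4
tool_pos: [419.5, -223.9, 53.0]
orientation: [-0.004, 0.706, 0.708, -0.003]
contact_force: [0.5, -0.2, 0.0]
width: 0.008
```

Request:
{"method": "drive_tool", "body": {
  "moves": [
    {"fingers":0,"slide":[0.005,0.005,0],"turn":[0,0,0]},
    {"fingers":0,"slide":[0,0,0],"turn":[0,0,0]},
    {"fingers":0,"slide":[0,0,0.005],"turn":[0,0,0]},
    {"fingers":0,"slide":[0,0,0.003],"turn":[0,0,0]},
    {"fingers":0,"slide":[0,0,0.003],"turn":[0,0,0]}
  ]
}}

```text
time_s: 1.82
tool_pos: [428.4, -218.8, 44.1]
orientation: [-0.001, 0.705, 0.709, -0.002]
contact_force: [1.1, 0.6, -0.5]
width: 0.001
```

Request:
{"method": "drive_tool", "body": {
  "moves": [
    {"fingers":0,"slide":[0,-0.003,0.002],"turn":[0,0,0]},
    {"fingers":0,"slide":[0,0,0.002],"turn":[0,0,0]},
    {"fingers":0,"slide":[0,0,0.002],"turn":[0,0,0]},
    {"fingers":0,"slide":[0,0,0.002],"turn":[0,0,0]}
  ]
}}

```text
time_s: 2.15
tool_pos: [425.6, -219.5, 36.2]
orientation: [0.0, 0.705, 0.709, -0.002]
contact_force: [-0.3, 0.6, 0.3]
width: 0.005
```

Request:
{"method": "drive_tool", "body": {
  "moves": [
    {"fingers":0,"slide":[0,0,0.002],"turn":[0,0,0]},
    {"fingers":0,"slide":[0,0,0.002],"turn":[0,0,0]}
  ]
}}

```text
time_s: 2.32
tool_pos: [425.5, -219.7, 31.9]
orientation: [0.0, 0.706, 0.709, -0.002]
contact_force: [-0.4, -0.5, 0.1]
width: 0.009
```

Run:
```python
from h import *
D=arm.capture("side");S=arm.capture("scene")
print(arm.state()["contact_force"],arm.state()["tool_pos"])
W=np.hstack([cv2.resize(D["img"][110:210,350:450],(400,400),interpolation=2),cv2.resize(S["img"][220:320,345:445],(400,400),interpolation=2)])
cv2.imwrite("pics/c2.png",W)
```

```text
[0.09232366 0.35238967 0.02381768] [ 425.19472176 -219.45184825   31.62350808]
```

View pics/c2.png

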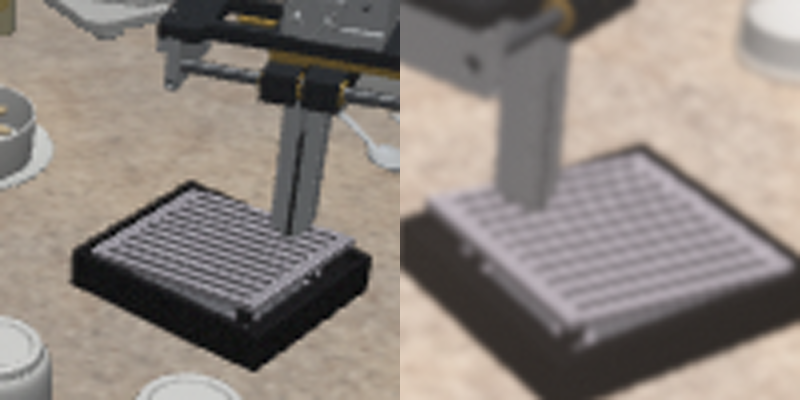

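The grid is still tilted, with the fingertips just over it at crop (290,235) / (530,205). There is no contact force yet, so I keep going in small steps.

Request:
{"method": "drive_tool", "body": {
  "moves": [
    {"fingers":0,"slide":[0,0,0.002],"turn":[0,0,0]},
    {"fingers":0,"slide":[0,0,0.001],"turn":[0,0,0]}
  ]
}}

```text
time_s: 2.58
tool_pos: [425.4, -219.6, 28.6]
orientation: [-0.0, 0.705, 0.709, -0.002]
contact_force: [0.1, -0.5, 0.5]
width: 0.001
```

Run:
```python
from h import *
import pickle
np.set_printoptions(precision=1,suppress=True)
d=pickle.load(open("d0.pkl","rb"));S,D=d["scene"],d["side"]
print("tip",tri(S,(377.5,271.3),D,(422.5,168.75)))
# grid raised corners (first crop): scene left (370,103), near (520,225); side near-left(550,505), right (693,428)
print("grid -x+y / -x-y",tri(S,(352.5,270.75),D,(410,186)),tri(S,(390,301),D,(438.6,170.6)))
print("x",tri(S,(352.5,270.75),D,(438.6,170.6)),tri(S,(390,301),D,(410,186)))
```

```text
tip (array([ 426.6, -220.6,   60.6]), np.float64(3.5148045470867784))
grid -x+y / -x-y (array([ 435.7, -161.9,   36. ]), np.float64(6.4292954833405895)) (array([ 395.4, -270. ,   36.6]), np.float64(5.915192877523881))
x (array([ 381.6, -200.3,   75.8]), np.float64(1.0028245799387014)) (array([ 455.6, -235.5,  -10.7]), np.float64(0.7246697430898178))
```

Run:
```python
from h import *
np.set_printoptions(precision=1,suppress=True)
D=arm.capture("side");S=arm.capture("scene");s=arm.state();t=s["tool_pos"];print(t,s["contact_force"],s["effort"])
for n,c in(("side",D),("scene",S)):
    for z in(28.6,40,60): print(n,z,proj(c,[t[0],t[1],z]))
def mk(c,x,y):
    im=c["img"].copy()
    im=cv2.resize(im[y:y+80,x:x+80],(400,400),interpolation=2)
    for z,col in((28.6,(0,0,255)),(40,(0,255,0)),(60,(255,0,0))):
        p=(proj(c,[t[0],t[1],z])-[x,y])*5; cv2.circle(im,(int(p[0]),int(p[1])),3,col,-1)
    return im
cv2.imwrite("pics/c3.png",np.hstack([mk(D,370,125),mk(S,340,235)]))
```

```text
[ 425.4 -219.7   28.7] [ 0.4  0.  -0.1] [ -0.  -27.7 -26.4   0.    0.   -0. ]
side 28.6 [421.  179.1]
side 40 [421.5 175.3]
side 60 [422.5 168.6]
scene 28.6 [374.9 287.1]
scene 40 [375.3 281.8]
scene 60 [376.  272.4]
```

View pics/c3.png

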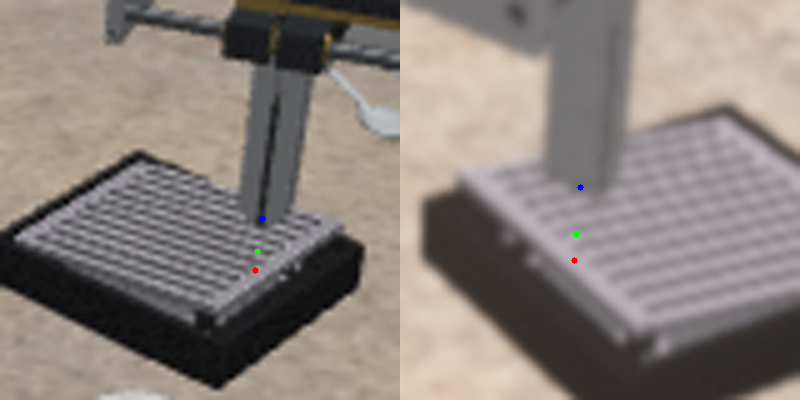

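Run:
```python
from h import *
import pickle
np.set_printoptions(precision=2,suppress=True)
d=pickle.load(open("d0.pkl","rb"));S,D=d["scene"],d["side"]
for x in(603,697): print(x,[ (z,proj(S,[x,0,z]),proj(D,[x,0,z])) for z in(172,200)])
s=arm.state();print(s["joint_positions"],s["tool_pos"])
```

```text
603 [(172, array([346.05, 161.01]), array([319.04, 154.59])), (200, array([346.55, 148.98]), array([318.62, 142.94]))]
697 [(172, array([371.12, 151.68]), array([281.82, 146.01])), (200, array([371.86, 140.26]), array([280.72, 134.66]))]
[-0.71  0.03  2.08 -0.01  1.03 -0.71] [ 425.38 -219.67   28.67]
```

The start picture shows the same thing: the tips sit about 30 mm above where `tool_pos` puts the TCP, while x and y agree. The cameras put the beaker rim and tray rim at the right heights, so I go by the images and contact force for height. Contact is expected near a reading of z ≈ 11.

Request:
{"method": "drive_tool", "body": {
  "moves": [
    {"fingers":0,"slide":[0,0,0.004],"turn":[0,0,0]},
    {"fingers":0,"slide":[0,0,0.003],"turn":[0,0,0]},
    {"fingers":0,"slide":[0,0,0.002],"turn":[0,0,0]},
    {"fingers":0,"slide":[0,0,0.002],"turn":[0,0,0]},
    {"fingers":0,"slide":[0,0,0.001],"turn":[0,0,0]}
  ]
}}

```text
time_s: 3.1
tool_pos: [425.6, -219.8, 15.7]
orientation: [0.0, 0.705, 0.709, -0.002]
contact_force: [0.4, -1.0, -0.6]
width: 0.003
```

Request:
{"method": "drive_tool", "body": {
  "moves": [
    {"fingers":0,"slide":[0,0,0.002],"turn":[0,0,0]},
    {"fingers":0,"slide":[0,0,0.0015],"turn":[0,0,0]}
  ]
}}

```text
time_s: 3.27
tool_pos: [425.5, -219.8, 11.8]
orientation: [0.0, 0.705, 0.709, -0.002]
contact_force: [-0.9, -0.1, 1.1]
width: 0.001
```

Request:
{"method": "drive_tool", "body": {
  "moves": [
    {"fingers":0,"slide":[0,0,0.0015],"turn":[0,0,0]},
    {"fingers":0,"slide":[0,0,0.001],"turn":[0,0,0]}
  ]
}}

```text
time_s: 3.43
tool_pos: [425.5, -219.8, 8.9]
orientation: [0.0, 0.705, 0.709, -0.002]
contact_force: [0.1, 0.8, -0.1]
width: 0.005
```

Request:
{"method": "drive_tool", "body": {
  "moves": [
    {"fingers":0,"slide":[0,0,0.0015],"turn":[0,0,0]},
    {"fingers":0,"slide":[0,0,0.001],"turn":[0,0,0]}
  ]
}}

```text
time_s: 3.6
tool_pos: [425.5, -219.9, 6.7]
orientation: [-0.0, 0.705, 0.709, -0.002]
contact_force: [-2.2, 1.0, 4.7]
width: 0.001
```

Request:
{"method": "drive_tool", "body": {
  "moves": [
    {"fingers":0,"slide":[0,0,0.001],"turn":[0,0,0]},
    {"fingers":0,"slide":[0,0,0.001],"turn":[0,0,0]}
  ]
}}

```text
time_s: 3.77
tool_pos: [425.4, -219.8, 5.0]
orientation: [-0.0, 0.705, 0.709, -0.003]
contact_force: [-3.1, 1.0, 3.5]
width: 0.004
```

Request:
{"method": "drive_tool", "body": {
  "moves": [
    {"fingers":0,"slide":[0,0,0.0015],"turn":[0,0,0]},
    {"fingers":0,"slide":[0,0,0.0015],"turn":[0,0,0]},
    {"fingers":0,"slide":[0,0,0.0015],"turn":[0,0,0]}
  ]
}}

```text
time_s: 4.02
tool_pos: [425.2, -219.8, 0.7]
orientation: [-0.001, 0.705, 0.709, -0.003]
contact_force: [-2.1, 0.8, 4.8]
width: 0.005
```

Request:
{"method": "drive_tool", "body": {
  "moves": [
    {"fingers":0,"slide":[0,0,0.0015],"turn":[0,0,0]},
    {"fingers":0,"slide":[0,0,0.0015],"turn":[0,0,0]},
    {"fingers":0,"slide":[0,0,0.001],"turn":[0,0,0]}
  ]
}}

```text
time_s: 4.27
tool_pos: [425.0, -219.7, -3.9]
orientation: [-0.001, 0.705, 0.709, -0.003]
contact_force: [-2.6, 1.0, 4.7]
width: 0.005
```

Request:
{"method": "drive_tool", "body": {
  "moves": [
    {"fingers":0,"slide":[0,0,0.001],"turn":[0,0,0]},
    {"fingers":0,"slide":[0,0,0.001],"turn":[0,0,0]}
  ]
}}

```text
time_s: 4.43
tool_pos: [424.9, -219.7, -4.6]
orientation: [-0.002, 0.705, 0.709, -0.003]
contact_force: [-7.6, 5.9, 21.0]
width: 0.001
```

Firm stop at a reading of -4.6 (21 N): the grid has bottomed, so the tips are about 32.6 mm above `tool_pos`. Lifting off and opening.

Request:
{"method": "drive_tool", "body": {
  "moves": [
    {"fingers":0,"slide":[0,0,-0.005],"turn":[0,0,0]},
    {"fingers":0,"slide":[0,0,-0.03],"turn":[0,0,0]},
    {"fingers":0.02,"slide":[0,0,-0.035],"turn":[0,0,0]},
    {"fingers":0.094,"slide":[0,0,-0.035],"turn":[0,0,0]},
    {"fingers":0.094,"slide":[0,0,-0.035],"turn":[0,0,0]},
    {"fingers":0.094,"slide":[0,0,-0.03],"turn":[0,0,0]}
  ]
}}

```text
time_s: 4.93
tool_pos: [422.4, -216.1, 162.4]
orientation: [-0.009, 0.706, 0.709, -0.003]
contact_force: [-0.3, -0.8, -1.2]
width: 0.249
```

Run:
```python
from h import *
import pickle
D=arm.capture("side");S=arm.capture("scene");s,c=wrist("pics/w2.png");pickle.dump((s,c),open("w2.pkl","wb"))
print(s["tool_pos"],s["time_s"])
W=np.hstack([cv2.resize(D["img"][135:215,360:460],(400,320),interpolation=2),cv2.resize(S["img"][245:325,345:445],(400,320),interpolation=2)])
cv2.imwrite("pics/c4.png",W)
```

```text
[ 425.41346815 -218.53498083  166.25092872] 5.0333
```

View pics/c4.png

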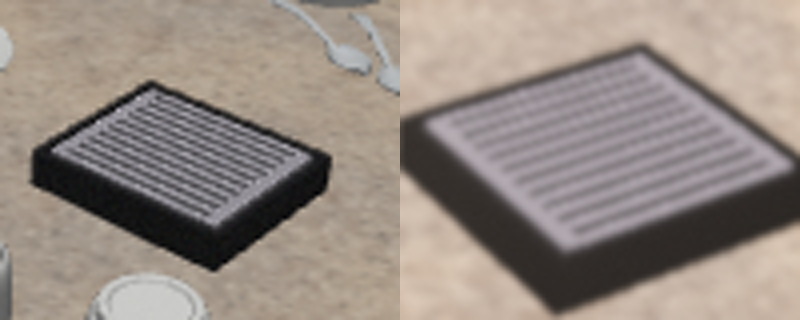

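The tray corners are clean and the grid edge is parallel to and flush with the rim all round, so it lies level. Now over to the beaker.

Request:
{"method": "drive_tool", "body": {
  "moves": [
    {"fingers":0.094,"slide":[0.038,0.005,-0.004],"turn":[0,0,0]},
    {"fingers":0.094,"slide":[0.038,0.005,0],"turn":[0,0,0]},
    {"fingers":0.094,"slide":[0.038,0.005,0],"turn":[0,0,0]},
    {"fingers":0.094,"slide":[0.038,0.005,0],"turn":[0,0,0]},
    {"fingers":0.094,"slide":[0.038,0.005,0],"turn":[0,0,0]},
    {"fingers":0.094,"slide":[0.038,0.005,0],"turn":[0,0,0]},
    {"fingers":0.094,"slide":[0.038,0.005,0],"turn":[0,0,0]},
    {"fingers":0.094,"slide":[0.038,0.005,0],"turn":[0,0,0]}
  ]
}}

```text
time_s: 5.75
tool_pos: [459.2, 94.1, 153.5]
orientation: [-0.012, 0.711, 0.703, -0.006]
contact_force: [1.4, -0.5, 0.1]
width: 0.951
```

Run:
```python
from h import *
import pickle
np.set_printoptions(precision=1,suppress=True)
d=pickle.load(open("d0.pkl","rb"));S,D=d["scene"],d["side"]
P=[]
for a,b in(((345,275.5),(413.5,193.75)),((405,256.25),(368.25,172.5)),((450,288.75),(398.25,155.5)),((384.5,313.75),(442.75,173.75))):
    r=tri(S,a,D,b);print(*r);P.append(r[0])
P=np.array(P);print(P.mean(0))
s=arm.state();q=s["orientation"];print(s["tool_pos"],Rn.from_quat(q[[1,2,3,0]]).as_matrix())
```

```text
[ 423.8 -152.    24.7] 2.057925068055794
[ 562.  -197.1   25.3] 0.946669844420143
[ 520.2 -320.2   24.4] 0.981841685433331
[ 380.9 -273.7   24. ] 3.215256350812199
[ 471.7 -235.7   24.6]
[459.2  94.1 153.5] [[ 0.  1. -0.]
 [ 1. -0.  0.]
 [ 0. -0. -1.]]
```

Request:
{"method": "drive_tool", "body": {
  "moves": [
    {"fingers":0.094,"slide":[0.036,0.006,-0.006],"turn":[0,0,0]},
    {"fingers":0.094,"slide":[0.036,0.006,-0.003],"turn":[0,0,0]},
    {"fingers":0.094,"slide":[0.03,0.006,-0.003],"turn":[0,0,0]},
    {"fingers":0.094,"slide":[0.02,0.003,0],"turn":[0,0,0]},
    {"fingers":0.094,"slide":[0,0,0],"turn":[0,0,0]}
  ]
}}

```text
time_s: 6.17
tool_pos: [475.6, 227.8, 153.6]
orientation: [-0.017, 0.709, 0.705, -0.011]
contact_force: [0.3, 0.4, 0.2]
width: 0.999
```

Run:
```python
from h import *
import pickle
np.set_printoptions(precision=3,suppress=True)
s,c=wrist("pics/w3.png");pickle.dump((s,c),open("w3.pkl","wb"))
q=s["orientation"];print(s["tool_pos"],s["time_s"],Rn.from_quat(q[[1,2,3,0]]).as_matrix())
```

```text
[475.6   227.79  153.647] 6.1667 [[ 0.005  0.999 -0.04 ]
 [ 1.    -0.004  0.008]
 [ 0.008 -0.04  -0.999]]
```

View pics/w3.png

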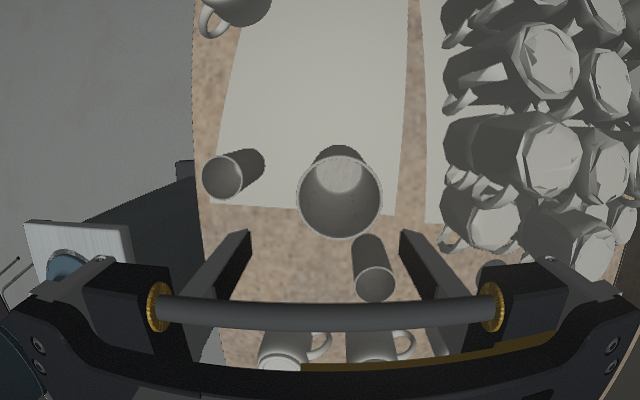

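The wrist view shows the beaker's rim circle centred near (339,197), spanning 297 to 383, with the small ones at (222,177) and (375,285). The tool has tilted about 2°, so I compute the correction.

```bash
cat >> h.py <<'E'
Rt=np.array([[0,1,0],[1,0,0],[0,0,-1.]])
def need(goal=None):
    s=arm.state();q=s["orientation"];R=Rn.from_quat(q[[1,2,3,0]]).as_matrix()
    print("t",s["time_s"],"pos",s["tool_pos"].round(1),"turn(5deg)",(Rn.from_matrix(R.T@Rt).as_rotvec()/np.radians(5)).round(2),"f",s["contact_force"].round(1),"w",round(s["width"]*94,1))
    if goal is not None: print("slide",(R.T@(np.array(goal)-s["tool_pos"])).round(1))
E
python3 - <<'E'
from h import *
import pickle
np.set_printoptions(precision=1,suppress=True)
s,c=pickle.load(open("w3.pkl","rb"));need([486,244,154])
for dz in(0,32.6):
    s2=dict(s);s2["tool_pos"]=s["tool_pos"]+[0,0,dz]
    L,Rr,T,B=[wplane(s2,c,*p,148) for p in((297,197),(383,197),(339.5,155.5),(340,239.5))]
    print(dz,L,Rr,np.linalg.norm(L-Rr),T,B,np.linalg.norm(T-B),(T+B)/2,"small",wplane(s2,c,222,177,97),wplane(s2,c,375,285,97))
E
```

```text
t 6.2167 pos [475.1 226.3 153.2] turn(5deg) [-0.5 -0.1 -0.1] f [-1.4 -0.2 -0. ] w 94.2
slide [17.8 10.8 -1.1]
0 [455.3 247.6 148. ] [518. 248. 148.] 62.694777296549404 [486.1 277.9 148. ] [486.9 214.8 148. ] 63.03942387616701 [486.5 246.4 148. ] small [378.1 254.3  97. ] [522.8 146.2  97. ]
32.6 [450.9 239.8 148. ] [522.9 240.2 148. ] 72.06245115737029 [486.3 274.6 148. ] [487.2 202.1 148. ] 72.4585938407197 [486.8 238.4 148. ] small [365.1 248.8  97. ] [527.5 127.5  97. ]
```

With the plain `tool_pos` the wrist view gives a 63 mm rim diameter and centre (486.5, 246), agreeing with the two-camera (486, 245). So the camera pose is right and only the fingers are about 32 mm shorter than stated. I level the tool and centre it.

Request:
{"method": "drive_tool", "body": {
  "moves": [
    {"fingers":0.094,"slide":[0.01,0.006,0],"turn":[-0.5,-0.1,-0.1]},
    {"fingers":0.094,"slide":[0.01,0.005,0],"turn":[0,0,0]},
    {"fingers":0.094,"slide":[0,0,0],"turn":[0,0,0]}
  ]
}}

```text
time_s: 6.47
tool_pos: [484.5, 244.0, 148.2]
orientation: [0.0, 0.706, 0.708, -0.003]
contact_force: [0.3, 0.2, -0.4]
width: 1.0
```

```bash
python3 -c "
from h import *
need([486.5,246,150])"
```

```text
t 6.4667 pos [484.5 244.  148.2] turn(5deg) [-0.04  0.05  0.02] f [ 0.3  0.2 -0.4] w 94.0
slide [ 1.9  2.  -1.8]
```

Down about 78 mm to a reading of z ≈ 70 (tips at about 103).

Request:
{"method": "drive_tool", "body": {
  "moves": [
    {"fingers":0.094,"slide":[0.002,0.002,0.005],"turn":[0,0,0]},
    {"fingers":0.094,"slide":[0,0,0.015],"turn":[0,0,0]},
    {"fingers":0.094,"slide":[0,0,0.015],"turn":[0,0,0]},
    {"fingers":0.094,"slide":[0,0,0.015],"turn":[0,0,0]},
    {"fingers":0.094,"slide":[0,0,0.01],"turn":[0,0,0]},
    {"fingers":0.094,"slide":[0,0,0.006],"turn":[0,0,0]},
    {"fingers":0.094,"slide":[0,0,0],"turn":[0,0,0]}
  ]
}}

```text
time_s: 7.05
tool_pos: [487.2, 239.7, 76.4]
orientation: [-0.001, 0.709, 0.705, -0.005]
contact_force: [0.5, -0.2, 0.8]
width: 1.001
```

```bash
python3 -c "
from h import *
need([486.5,246,70])"
```

```text
t 7.05 pos [487.2 239.7  76.4] turn(5deg) [-0.1   0.07 -0.07] f [ 0.5 -0.2  0.8] w 94.1
slide [ 6.3 -0.7  6.3]
```

Request:
{"method": "drive_tool", "body": {
  "moves": [
    {"fingers":0.094,"slide":[0.006,-0.001,0.005],"turn":[-0.1,0.1,-0.1]},
    {"fingers":0.094,"slide":[0,0,0],"turn":[0,0,0]},
    {"fingers":0.094,"slide":[0,0,0],"turn":[0,0,0]}
  ]
}}

```text
time_s: 7.3
tool_pos: [487.0, 245.7, 71.6]
orientation: [-0.001, 0.707, 0.708, 0.002]
contact_force: [0.1, 0.2, 1.2]
width: 1.001
```

```bash
python3 -c "
from h import *
need([486.5,246,70])"
```

```text
t 7.3 pos [487.  245.7  71.6] turn(5deg) [ 0.02 -0.04  0.02] f [0.1 0.2 1.2] w 94.1
slide [ 0.3 -0.5  1.6]
```

Request:
{"method": "drive_tool", "body": {
  "moves": [
    {"fingers":0.045,"slide":[0,0,0],"turn":[0,0,0]},
    {"fingers":0.045,"slide":[0,0,0],"turn":[0,0,0]},
    {"fingers":0.045,"slide":[0,0,0],"turn":[0,0,0]},
    {"fingers":0.045,"slide":[0,0,0],"turn":[0,0,0]},
    {"fingers":0.045,"slide":[0,0,0],"turn":[0,0,0]},
    {"fingers":0.045,"slide":[0,0,0],"turn":[0,0,0]}
  ],
  "force": 25
}}

```text
time_s: 7.8
tool_pos: [488.3, 246.5, 74.0]
orientation: [0.0, 0.706, 0.708, 0.004]
contact_force: [-0.1, 0.3, -1.7]
width: 0.676
```

```bash
python3 -c "
from h import *
need()"
```

```text
t 7.8 pos [488.3 246.5  74. ] turn(5deg) [ 0.07 -0.06  0.03] f [-0.1  0.3 -1.7] w 63.5
```

The grip holds at 63.5 mm, which matches the rim. Lifting.

Request:
{"method": "drive_tool", "body": {
  "moves": [
    {"fingers":0.045,"slide":[0,0,-0.005],"turn":[0,0,0]},
    {"fingers":0.045,"slide":[0,0,-0.01],"turn":[0,0,0]},
    {"fingers":0.045,"slide":[0,0,-0.02],"turn":[0,0,0]},
    {"fingers":0.045,"slide":[0,0,-0.02],"turn":[0,0,0]},
    {"fingers":0.045,"slide":[0,0,-0.02],"turn":[0,0,0]},
    {"fingers":0.045,"slide":[0,0,-0.02],"turn":[0,0,0]},
    {"fingers":0.045,"slide":[0,0,-0.02],"turn":[0,0,0]},
    {"fingers":0.045,"slide":[0,0,-0.01],"turn":[0,0,0]}
  ]
}}

```text
time_s: 8.47
tool_pos: [483.2, 244.6, 202.5]
orientation: [-0.003, 0.706, 0.708, -0.001]
contact_force: [0.0, -0.4, -2.0]
width: 0.678
```

```bash
python3 -c "
from h import *
need([486,246,204])"
```

```text
t 8.4667 pos [483.2 244.6 202.5] turn(5deg) [-0.06 -0.02  0.03] f [ 0.  -0.4 -2. ] w 63.7
slide [ 1.4  2.8 -1.6]
```

Held: about -2 N, and the width is unchanged. Carrying over the mugs.

Request:
{"method": "drive_tool", "body": {
  "moves": [
    {"fingers":0.045,"slide":[-0.015,0,-0.002],"turn":[0,0,0]},
    {"fingers":0.045,"slide":[-0.03,0,-0.002],"turn":[0,0,0]},
    {"fingers":0.045,"slide":[-0.03,0,-0.002],"turn":[0,0,0]},
    {"fingers":0.045,"slide":[-0.03,0,-0.002],"turn":[0,0,0]},
    {"fingers":0.045,"slide":[-0.03,0,-0.002],"turn":[0,0,0]},
    {"fingers":0.045,"slide":[-0.03,0,-0.002],"turn":[0,0,0]}
  ]
}}

```text
time_s: 8.97
tool_pos: [484.3, 79.0, 219.4]
orientation: [-0.001, 0.702, 0.712, 0.002]
contact_force: [-0.3, 0.1, -2.3]
width: 0.676
```

```bash
python3 -c "
from h import *
need([477,0,206])"
```

```text
t 8.9667 pos [484.3  79.  219.4] turn(5deg) [ 0.01 -0.06  0.16] f [-0.3  0.1 -2.3] w 63.6
slide [-79.   -8.4  13. ]
```

Request:
{"method": "drive_tool", "body": {
  "moves": [
    {"fingers":0.045,"slide":[-0.03,-0.001,0],"turn":[0,0,0.1]},
    {"fingers":0.045,"slide":[-0.035,-0.001,0],"turn":[0,0,0]},
    {"fingers":0.045,"slide":[-0.035,-0.001,0],"turn":[0,0,0]},
    {"fingers":0.045,"slide":[-0.035,-0.001,0],"turn":[0,0,0]},
    {"fingers":0.045,"slide":[-0.035,-0.001,0],"turn":[0,0,0]},
    {"fingers":0.045,"slide":[-0.035,-0.001,0],"turn":[0,0,0]},
    {"fingers":0.045,"slide":[-0.035,-0.001,0],"turn":[0,0,0]}
  ]
}}

```text
time_s: 9.55
tool_pos: [475.3, -170.9, 219.3]
orientation: [-0.001, 0.705, 0.709, 0.003]
contact_force: [0.2, -0.8, -2.1]
width: 0.676
```

```bash
python3 -c "
from h import *
need([471.7,-235.7,206])"
```

```text
t 9.55 pos [ 475.3 -170.9  219.3] turn(5deg) [ 0.03 -0.06  0.08] f [ 0.2 -0.8 -2.1] w 63.5
slide [-64.9  -4.   12.9]
```

Request:
{"method": "drive_tool", "body": {
  "moves": [
    {"fingers":0.045,"slide":[-0.025,-0.001,0.005],"turn":[0,0,0]},
    {"fingers":0.045,"slide":[-0.02,-0.001,0.01],"turn":[0,0,0]},
    {"fingers":0.045,"slide":[-0.01,-0.001,0.015],"turn":[0,0,0]},
    {"fingers":0.045,"slide":[-0.005,0,0.015],"turn":[0,0,0]},
    {"fingers":0.045,"slide":[0,0,0.01],"turn":[0,0,0]},
    {"fingers":0.045,"slide":[0,0,0.005],"turn":[0,0,0]},
    {"fingers":0.045,"slide":[0,0,0],"turn":[0,0,0]}
  ]
}}

```text
time_s: 10.13
tool_pos: [470.0, -241.1, 157.2]
orientation: [-0.001, 0.709, 0.705, 0.002]
contact_force: [0.5, -0.4, -1.9]
width: 0.674
```

```bash
python3 -c "
from h import *
need([471.7,-235.7,122])"
```

```text
t 10.1333 pos [ 470.  -241.1  157.2] turn(5deg) [ 0.02 -0.05 -0.05] f [ 0.5 -0.4 -1.9] w 63.3
slide [ 5.3  1.6 35.2]
```

Request:
{"method": "drive_tool", "body": {
  "moves": [
    {"fingers":0.045,"slide":[0.005,0.002,0.005],"turn":[0,0,0]},
    {"fingers":0.045,"slide":[0,0,0.008],"turn":[0,0,0]},
    {"fingers":0.045,"slide":[0,0,0.008],"turn":[0,0,0]},
    {"fingers":0.045,"slide":[0,0,0.005],"turn":[0,0,0]},
    {"fingers":0.045,"slide":[0,0,0.002],"turn":[0,0,0]},
    {"fingers":0.045,"slide":[0,0,0],"turn":[0,0,0]}
  ]
}}

```text
time_s: 10.63
tool_pos: [473.8, -233.2, 128.5]
orientation: [0.001, 0.707, 0.707, 0.003]
contact_force: [0.6, 0.5, -2.8]
width: 0.672
```

```bash
python3 -c "
from h import *
need([471.7,-235.7,122])"
```

```text
t 10.6333 pos [ 473.8 -233.2  128.5] turn(5deg) [ 0.05 -0.03 -0.  ] f [ 0.6  0.5 -2.8] w 63.1
slide [-2.6 -2.1  6.4]
```

Request:
{"method": "drive_tool", "body": {
  "moves": [
    {"fingers":0.045,"slide":[-0.002,-0.002,0.004],"turn":[0,0,0]},
    {"fingers":0.045,"slide":[0,0,0.001],"turn":[0,0,0]},
    {"fingers":0.045,"slide":[0,0,0],"turn":[0,0,0]},
    {"fingers":0.045,"slide":[0,0,0],"turn":[0,0,0]}
  ]
}}

```text
time_s: 10.97
tool_pos: [471.9, -235.6, 123.5]
orientation: [0.001, 0.707, 0.707, 0.003]
contact_force: [0.6, -0.2, -1.7]
width: 0.673
```

Run:
```python
from h import *
need([471.7,-235.7,122])
D=arm.capture("side");S=arm.capture("scene");s,c=wrist("pics/w4.png")
import pickle;pickle.dump((D,S,s,c),open("f.pkl","wb"))
W=np.hstack([cv2.resize(D["img"][90:220,350:480],(400,400),interpolation=2),cv2.resize(S["img"][190:320,330:460],(400,400),interpolation=2)])
cv2.imwrite("pics/c5.png",W)
```

```text
t 10.9667 pos [ 471.9 -235.6  123.5] turn(5deg) [ 0.06 -0.02 -0.  ] f [ 0.6 -0.2 -1.7] w 63.3
slide [-0.1 -0.2  1.4]
```

View pics/c5.png

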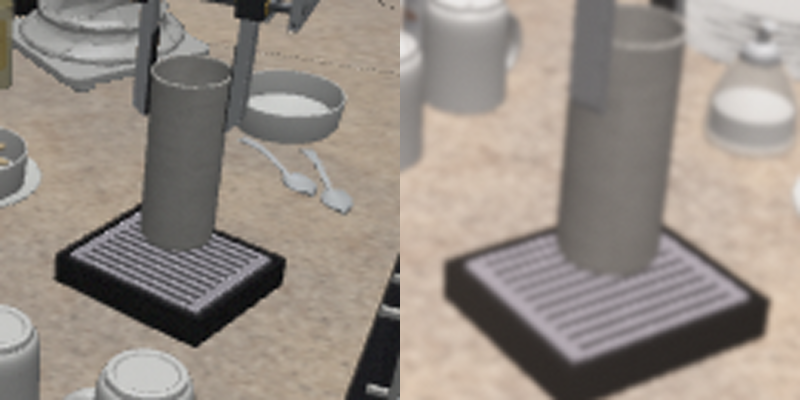

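The beaker hangs clear above the middle of the grid. Next I check its height and tilt by projecting the expected rim and foot into both views. Measured pixels: side rim centre (412.4,113.7) and foot bottom (407.8,170.9); scene foot bottom (397.6,279.4).

Run:
```python
from h import *
import pickle
np.set_printoptions(precision=1,suppress=True)
D,S,s,c=pickle.load(open("f.pkl","rb"))
a=np.linspace(0,2*np.pi,73)
for n,cam in(("side",D),("scene",S)):
  for z in(38,48,58):
    def circ(r,zz): return np.array([proj(cam,[471.8+r*np.cos(t),-235.7+r*np.sin(t),zz-3.5]) for t in a])
    f=circ(30,z);r=circ(32,z+148)
    print(n,z,"foot bottom",f[f[:,1].argmax()],"x",f[:,0].min(),f[:,0].max(),"rim x",r[:,0].min(),r[:,0].max(),"y",r[:,1].min(),r[:,1].max())
    W={"side":((142,214),(151,231),(57,91)),"scene":((557,660),(577,687),(8,48))}[n]
off={"side":(350,90,0),"scene":(330,190,400)}
for n,W in(("side",((142,214),(151,231),(57,91),249)),("scene",((557,660),(572,687),(8,48),275))):
    ox,oy,q=off[n];k=130/400
    print(n,"meas foot x",[(u-q)*k+ox for u in W[0]],"bottom",W[3]*k+oy,"rim x",[(u-q)*k+ox for u in W[1]],"rim y",[v*k+oy for v in W[2]])
need()
# disturbance check vs the first pictures: mean abs difference in mug/pourer/tin boxes
d=pickle.load(open("d0.pkl","rb"))
for n,cam,bx in(("side",D,[(280,175,36,50),(330,185,36,50),(375,200,38,52),(295,145,25,28),(302,113,18,16)]),("scene",S,[(265,212,36,54),(306,198,33,48),(338,182,28,45),(430,198,30,40),(515,210,32,42)])):
    print(n,[round(float(np.abs(cam["img"][y:y+h,x:x+w].astype(int)-d[n]["img"][y:y+h,x:x+w]).mean()),1) for x,y,w,h in bx])
```

```text
side 38 foot bottom [407.3 176.3] x 394.2861844364665 417.3290262796443 rim x 398.2564411742872 425.1030128968242 y 112.64360888659706 123.79179343046064
side 48 foot bottom [407.6 173. ] x 394.58565904271944 417.7606604305311 rim x 398.6069521937446 425.6217774040078 y 108.84834382614424 119.8613172706921
side 58 foot bottom [408.  169.7] x 394.8884951627085 418.1971800301328 rim x 398.96175301188526 426.14695269688826 y 105.00766012307335 115.88124637134987
scene 38 foot bottom [400.1 286.6] x 380.59541545700705 413.1346409277536 rim x 385.41012653692 422.84117286367064 y 197.57712652619094 213.0484611085222
scene 48 foot bottom [400.6 282. ] x 380.97246510331667 413.6721956949777 rim x 385.8405202013369 423.47073936780635 y 192.43970802181667 207.60893895677924
scene 58 foot bottom [401.1 277.3] x 381.35313511708847 414.2149609963785 rim x 386.2753614598318 424.10688270968427 y 187.25086272836361 202.1108641306272
side meas foot x [396.15, 419.55] bottom 170.925 rim x [399.075, 425.075] rim y [108.525, 119.575]
scene meas foot x [381.025, 414.5] bottom 279.375 rim x [385.9, 423.275] rim y [192.6, 205.6]
t 11.1167 pos [ 472.  -235.7  123.6] turn(5deg) [ 0.1 -0.  -0. ] f [-0.   0.4 -2.3] w 63.4
side [1.2, 1.2, 1.2, 1.3, 9.8]
scene [5.2, 4.6, 3.8, 4.2, 3.9]
```

The rim fits a foot height of 48 to 49 mm and the foot edge about 52 mm, giving a gap of about 21 to 24 mm. The beaker is upright and centred, and the arm is steady. Only the tin's side box differs from the first picture, because the gripper covered it then; its scene box matches. Handing in.

```bash
python3 -c "
from h import *
print(np.abs(arm.state()['joint_vel']).max());need();print(arm.sign_off())"
```

```text
0.0017295582909720856
t 11.1167 pos [ 472.  -235.7  123.6] turn(5deg) [ 0.06 -0.02 -0.  ] f [-0.   0.4 -2.3] w 63.4
the job is handed in; nothing more can be done
None
```

I pressed the grid down until it lay flush and level. Then I picked up the tall beaker, carried it over the mugs and handed in at 11.1 s of robot time, still holding it upright over the grid.

**Last checks**
- **Grid:** it reached a firm stop at 21 N, above the 6 to 10 N given for sinking the pegs. After lifting off, it looked flush with the tray rim on all sides in both views.
- **Beaker:** the tool stands within about 0.5 mm of my estimate of the tray's centre (471.7, -235.7) and is tilted less than 1°. The grip was steady at 63.4 mm with about 2 N of weight, and the arm was still.
- **Mugs, pourer and tin:** comparing pictures before and after shows the mugs and the pourer unchanged. The tin's side-view patch did differ, but I think that is because the gripper covered it in the first picture. Its scene-view patch matches.

**What disagreed**
- **Fingertip height:** the real fingertips sit about 32 mm above the reported tool position. I found this in the pictures and confirmed it by touching the grid, and set heights by images, contact and the reading at the grasp instead.
- **Camera heights:** the two fixed cameras together read about 3.5 mm low, which I allowed for.
- **Foot gap:** the grip and the rim put the foot 20 to 22 mm above the grid, while its blurred lower edge suggests about 24 mm.

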